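File the clip board in the slot that is clear to the bottom

ROBOT

A 7-joint arm with a two-finger parallel gripper is mounted at the origin on the work surface. World frame = base frame: x ahead of the robot, y to its left, z up, the work surface at z = 0. Lengths are in m, angles in rad, forces in N, time in s.
With the tool pointing down it reaches from about 0.35 to 0.9 m from the base axis. Payload 8.1 kg.
Tool frame: the origin (TCP) lies at the very end of the fingers, on their centre line; the grasp point (between the pads) lies robot.tcp_to_grasp behind it (robot.tcp_to_grasp is the distance from the TCP to the grasp point, in m); z points along the fingers, y is the direction in which the jaws open and shut (so a half turn about z gives the same grasp; the last joint's range is limited). The gripper opens to 85 mm and grips with 20 to 120 N. Pads are 22 mm wide; open, the fingers measure 114 mm over their backs; the gripper's body (76 mm by 85 mm) begins 54 mm behind the grasp point. The pads swing forward as they close: fully open they stand 13 mm farther back than shut.
Start: joints at [-1.229, 0.434, 0.025, 1.573, -0.012, 1.134, -0.075], TCP at [0.269, 0.564, 0.201] pointing down, gripper open.
Joint ranges: [-2.62, 2.62], [-0.44, 2.09], [-1.27, 1.32], [0.08, 2.57], [-1.32, 4.46], [0.12, 2], [-2.74, 2.74]. Speed limits (rad/s): [2.22, 2.22, 3.01, 3.01, 3.14, 3.14, 3.14].

INTERFACE

Orientations are given as a unit quaternion [w, x, y, z].
In Python, from cell import robot gives the robot as it stands.
- The arm moves only by the shell command python3 -m pendant 'ROWS' [OPENING] [FORCE]. ROWS is JSON, a list of rows, each a list of 2 entries, a list of its own where there are three numbers: the shift along the world's x, y, z each as a share of 0.1 m, from -1 to 1, then the turn, a rotation vector about the world's x, y, z each as a share of pi rad, from -1 to 1. A call has 1 to 10 rows; each row is the pose to reach, as a shift and turn from the pose measured when the call began, turning the shorter way round; what a row does not reach only later rows make up. A row lasts 1/12 s, in which the tool goes at most 41.7 mm and 7.16 degrees, less where a joint would pass 70% of its speed; a pose out of reach is approached as far as the arm can. A call with a number of a shift or a turn outside -1 to 1 is refused whole. A call with a gripper value outside its range is refused whole. OPENING is the opening, from -1 (shut) to 1 (fully open), set as the call begins (- or left out, the last holds). The fingers move at their own pace and stop on an object; FORCE is the grip in N (left out, the last holds). Time passes only in rows, so rows that repeat a pose let the fingers close. It gives the time, the measured TCP pose, the force and the opening at its end, in the units of the state.
- robot.sense(): the state, without advancing time (a new reading comes with each control period).
- robot.grab_frame(name): name is "scene" or "top"; returns the picture (480x640x3 uint8, blue, green, red); there is no depth.
- robot.get_calibration(name): a dict with "intrinsics" (3x3 intrinsics, pixels), "dist_coeffs" ([k1, k2, p1, p2, k3] as OpenCV has them; the pictures are not rectified), "extrinsics" (4x4, takes a point from camera to world coordinates). Camera axes: x right, y down, z forward; pixel columns grow to the right and rows downward; lengths in m; the calibration is good to about 2 mm. A picture is of the moment at which its call begins. get_calibration takes no time and is no camera call.
- robot.hand_in(): hands the job in, once; it reports no verdict.
The state is a dict: "time": time; "qpos": joint angles; "joint_vel": joint speeds; "joint_efforts": joint torques, N m; "eef_pos": TCP position; "tool_rot": TCP orientation; "contact_force": force on the tool from outside, world axes, zero at the start; "wrist_torque": the same for the moment, N m; "grip_width": finger opening in m.
Only numpy, scipy, OpenCV 4.12 (cv2) and the standard library are available. Lean on these libraries where they do the work, as an engineer would, in place of code of your own. Each camera call takes 0.05 s, during which the arm holds its last target.

TASK

Take the small clip board out of the clear phone stand and stand it upright in the wooden rack, all the way down in the one slot that is clear to the bottom, and let go of it there. The other two slots are half filled with packing strips, so feel for the right one without ramming or dropping the board. Leave the flashlight and the vase where they are.

Things in the scene. Friction and masses are not known exactly. Their poses are not given: they have to be found in the camera images.
- clip_board: Stiff memo clip board, loose, 0.14-0.25 kg: panel 100 wide (y), 150 tall (z), 6 mm thick (x -3 to +3). A chrome clip (never opens) sits on its +x face near the top. Origin: middle of the panel's bottom edge, z up the panel. It starts leaning in the phone stand, 25 degrees off vertical, top towards the robot's side, clip face up and away from the robot; draw it out along its own z.
- phone_stand: Clear acrylic phone stand, fixed, 125 x 90 mm, 120 mm high. Origin on its underside, 35 mm below the middle of its ledge, which carries the board's bottom edge. Its back plate, 80 mm wide, reaches 90 mm up the rear (-x) face of the leaning board; a lip on the ledge stands 10 mm in front of the panel's middle plane and is 10 mm high.
- rack: Fixed oak block, 87 (x) by 130 (y), 62 mm high; origin under its centre, z up. Three slots along its y, 24 mm apart in x, 9 wide, 112 long, 52 deep, mouths chamfered. Rigid black packing strips fill the slot bottoms: one 3 mm high (board's edge comes down to 13 mm above the origin), two 24 mm high (it stops at 34 mm). Which slot is clear varies, unmeasured.
- rack_hole0 (a point): Centre of the mouth of the slot at x = -24 mm of the rack, level with its top, 62 mm above its underside.
- rack_hole1 (a point): Centre of the mouth of the middle slot (x = 0 of the rack), level with its top.
- rack_hole2 (a point): Centre of the mouth of the slot at x = +24 mm of the rack, level with its top.
- flashlight: Red aluminium flashlight lying on the cart, 122 mm long along its x, 36 mm thick at the head, 36 mm high; origin under its middle. Bystander: leave it.
- vase: Squat white empty ceramic vase, 92 mm wide, 85 mm high, origin at the centre of its underside. Bystander: leave it.
- clip_grip (a point): Where to pinch the clip board, front to back along the board's x: middle of clip plus panel, 16 mm thick there (x -3 to +13 mm of the board), 139 mm up from its bottom edge. The clip is a flat-faced block 56 mm wide (y), 120 to 152 mm up. Axes as the board's.
Not all that is in view belongs to the job. Of the things like the rack, leave any that is orange, pink or turquoise; of the rest the larger one is meant.

How it is judged:
At the end, for the whole second after the job is handed in: The clip board stands upright (within 7 degrees) in the clear slot of the rack, either face forward, its bottom edge fully down (at most 18 mm above the rack's underside, 5 mm of play), let go and at rest (z of clip_board in the frame of rack between 0.008 and 0.018 m and x of clip_board in the frame of rack between -0.035 and 0.035 m and y of clip_board in the frame of rack between -0.02 and 0.02 m and angle between the x axis of clip_board and the x axis of rack, either way round below 0.15 rad and angle between clip_board's own z axis and vertical below 0.12 rad and linear speed of clip_board below 0.02 m/s); the robot touches nothing.
It fails at once if the board is rammed or dropped: it moves faster than 0.3 m/s with its bottom edge down in the rack (linear speed of clip_board above 0.3 m/s and horizontal distance between clip_board and rack below 0.05 m and z of clip_board in the frame of rack below 0.06 m).
It fails at once if the flashlight or the vase is moved more than 30 mm (distance of any of flashlight, vase from where it was at the start of the episode above 0.03 m).
It also fails if it takes over 64 s, if anything falls off the work surface, if the arm or the gripper's body presses on something with over 40 N, if the wrist force passes 120 N, or if a joint passes its speed limit or range.

## Working session

There is one attempt and no reset: what is moved stays moved. The work goes in short steps, Python scripts to look and compute and a shell command to move; the robot and the scene stay as the last step left them, time stands still between calls to the robot, and variables do not carry over. Pictures are saved under pics/ and viewed, and the job is handed in when it is done.

```bash
ls; mkdir -p pics; python3 - <<'E'
from cell import robot
import cv2
print(robot.sense(), robot.tcp_to_grasp)
for n in("scene","top"):
    cv2.imwrite(f"pics/{n}0.png",robot.grab_frame(n)); print(n,robot.get_calibration(n))
E
```

```text
pics
{'time': 0.0, 'qpos': array([-1.22858818,  0.43521127,  0.02497268,  1.5740859 , -0.01159569,
        1.13401288, -0.07510771]), 'joint_vel': array([ 2.73206226e-04,  1.50586087e-03,  8.33796706e-04,  2.00750454e-03,
       -5.23819253e-04,  3.04421638e-04, -8.97582132e-05]), 'joint_efforts': array([-3.28176066e-04, -6.70463848e+01,  1.02494571e+00, -3.16218209e+01,
        1.56052230e-02,  1.24427563e-02,  1.42187378e-05]), 'eef_pos': array([0.2687468 , 0.56365832, 0.20023762]), 'tool_rot': array([-1.01381709e-04,  2.20611783e-01,  9.75361381e-01, -7.79665206e-04]), 'contact_force': array([-0.02002049, -0.5582643 ,  0.30392543]), 'wrist_torque': array([-0.01548237, -0.00281174, -0.00902413]), 'grip_width': 0.08564983576226332} 0.0187
scene {'intrinsics': array([[451.36185663,   0.        , 321.04733074],
       [  0.        , 451.36185663, 248.60300655],
       [  0.        ,   0.        ,   1.        ]]), 'dist_coeffs': array([-0.0282335,  0.       ,  0.       ,  0.       ,  0.       ]), 'extrinsics': array([[ 0.60050578,  0.52113367, -0.60647548,  1.10568202],
       [ 0.79937303, -0.41010926,  0.43910494, -0.3379462 ],
       [-0.01988884, -0.74848519, -0.66285319,  0.81661134],
       [ 0.        ,  0.        ,  0.        ,  1.        ]])}
top {'intrinsics': array([[436.4448526 ,   0.        , 323.85649908],
       [  0.        , 436.4448526 , 243.22524319],
       [  0.        ,   0.        ,   1.        ]]), 'dist_coeffs': array([0.03604399, 0.        , 0.        , 0.        , 0.        ]), 'extrinsics': array([[-0.02269961, -0.9905269 ,  0.13542961,  0.35367759],
       [-0.99962969,  0.02045437, -0.01794734,  0.12248795],
       [ 0.0150072 , -0.13578685, -0.99062441,  1.02624106],
       [ 0.        ,  0.        ,  0.        ,  1.        ]])}
```

View pics/scene0.png

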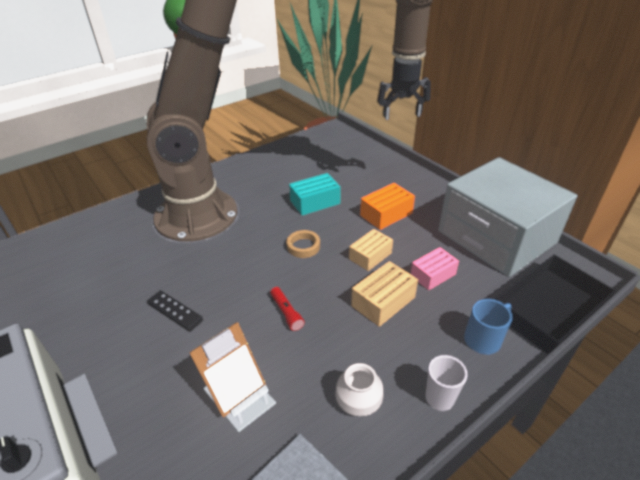

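View pics/top0.png

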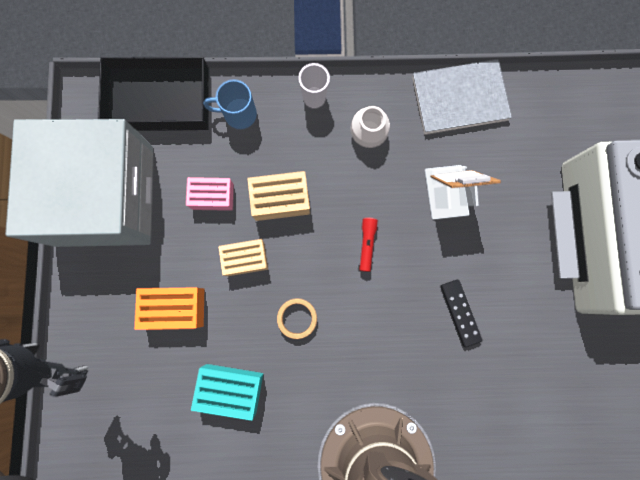

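Rack candidates in the top view are orange (170,309), pink (210,194), turquoise (227,392), small wood (243,258) and large wood (279,196). Three are ruled out by colour, so the large wood one fits: it is the larger of the two left. I'll confirm that in enlarged crops, along with the board.

```bash
python3 - <<'E'
import cv2, numpy as np
t=cv2.imread('pics/top0.png'); s=cv2.imread('pics/scene0.png')
def c(i,x,y,w,h): return cv2.resize(i[y:y+h,x:x+w],(400,300),interpolation=cv2.INTER_CUBIC)
a=np.vstack([np.hstack([c(t,210,155,120,90),c(t,405,145,120,90)]),np.hstack([c(s,330,225,120,90),c(s,165,320,148,111)])])
cv2.imwrite('pics/crop0.png',a)
E
```

```text
(no output)
```

View pics/crop0.png

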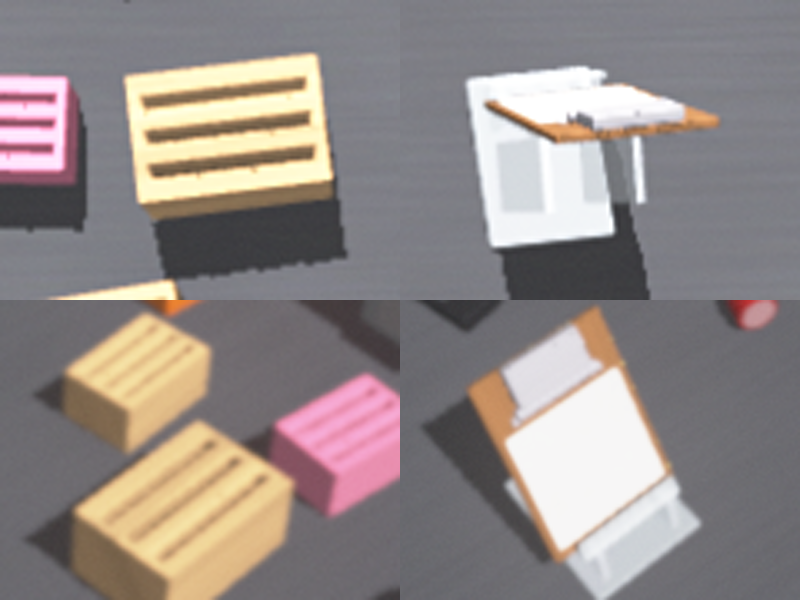

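The crop confirms the rack: the larger natural-wood block with three slots, at top (279,196). The board leans in the clear stand with its clip at the top. Next I'll zoom in for accurate corner pixels.

```bash
python3 - <<'E'
import cv2, numpy as np
t=cv2.imread('pics/top0.png'); s=cv2.imread('pics/scene0.png')
def c(i,x,y,w,h,f,n):
    o=cv2.resize(i[y:y+h,x:x+w],None,fx=f,fy=f,interpolation=cv2.INTER_CUBIC)
    for k in range(0,w,10):
        cv2.line(o,(k*f,0),(k*f,6),(0,255,255),1); cv2.putText(o,str(x+k),(k*f,18),0,.35,(0,255,255))
    for k in range(0,h,10):
        cv2.line(o,(0,k*f),(6,k*f),(0,255,255),1); cv2.putText(o,str(y+k),(8,k*f+4),0,.35,(0,255,255))
    cv2.imwrite(n,o)
c(t,425,155,80,60,10,'pics/zb_t.png')
c(s,185,320,100,105,5,'pics/zb_s.png')
c(t,240,165,80,60,10,'pics/zr_t.png')
c(s,345,260,80,66,9,'pics/zr_s.png')
E
```

```text
(no output)
```

View pics/zb_t.png

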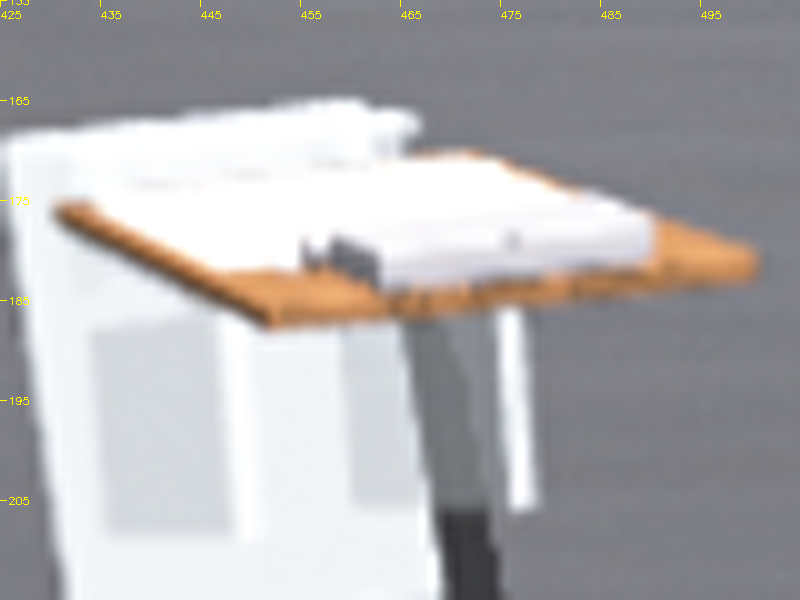

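View pics/zb_s.png

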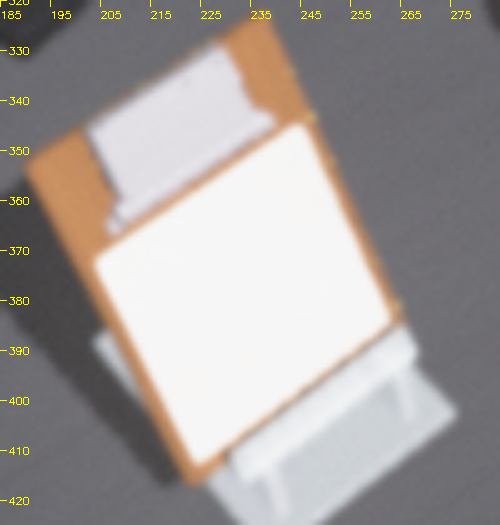

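View pics/zr_t.png

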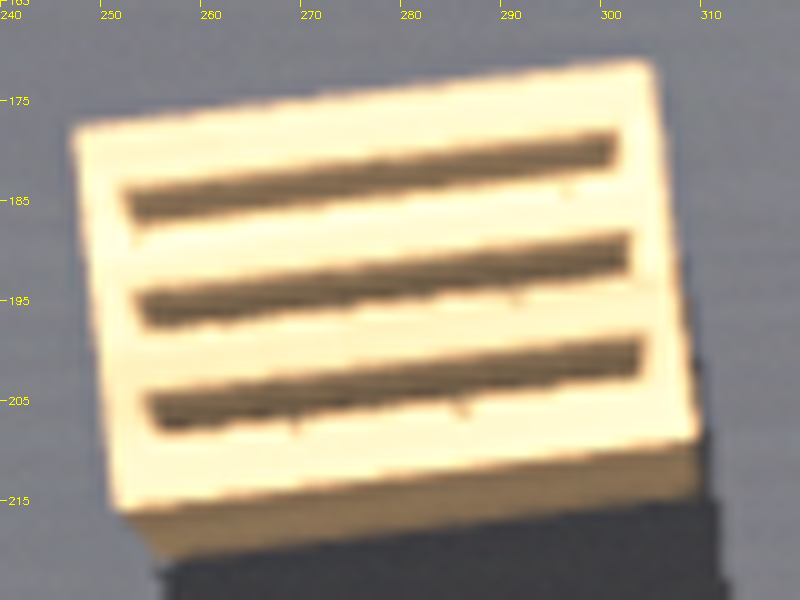

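View pics/zr_s.png

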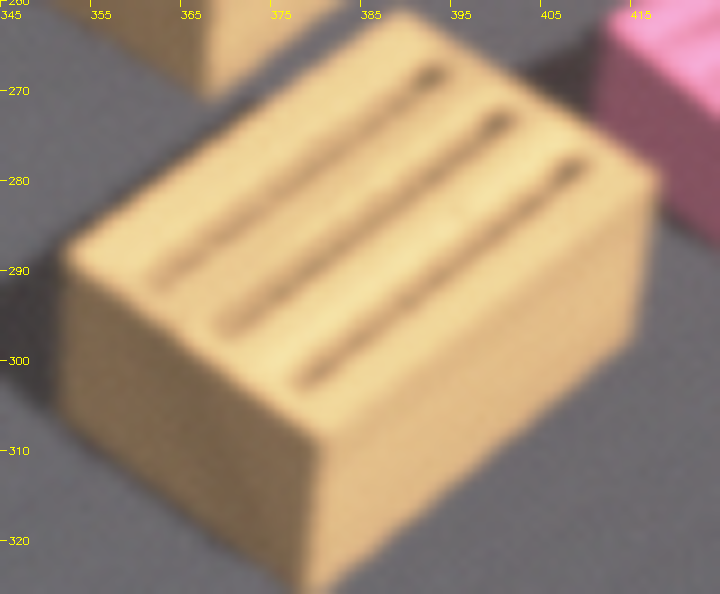

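```bash
cat > h.py <<'E'
import cv2, numpy as np
from cell import robot
C={n:robot.get_calibration(n) for n in("scene","top")}
def ray(n,p):
    c=C[n]; q=cv2.undistortPoints(np.array([[p]],float),c["intrinsics"],c["dist_coeffs"])[0,0]
    d=c["extrinsics"][:3,:3]@np.array([q[0],q[1],1]); return c["extrinsics"][:3,3],d/np.linalg.norm(d)
def plane(n,p,z):
    o,d=ray(n,p); return o+d*(z-o[2])/d[2]
def tri(ps,pt):
    o1,d1=ray("scene",ps); o2,d2=ray("top",pt)
    A=np.array([d1,-d2]).T; s=np.linalg.lstsq(A,o2-o1,rcond=None)[0]
    a=o1+s[0]*d1; b=o2+s[1]*d2; return (a+b)/2,np.linalg.norm(a-b)
def proj(n,P):
    c=C[n]; T=np.linalg.inv(c["extrinsics"])
    return cv2.projectPoints(np.atleast_2d(P).astype(float),cv2.Rodrigues(T[:3,:3])[0],T[:3,3],c["intrinsics"],c["dist_coeffs"])[0][:,0]
E
python3 - <<'E'
from h import *
np.set_printoptions(precision=4,suppress=True)
f=lambda x0,y0,k,L:[(x0+(u+.5)/k-.5,y0+(v+.5)/k-.5) for u,v in L]
B=dict(tl=((189.6,353.2),(500.2,182.5)),tr=((237.5,322.7),(451.4,187.2)),br=((265.6,382.6),(430.4,175.0)))
P={}
for k,(a,b) in B.items(): P[k],e=tri(a,b); print(k,P[k],e)
print(plane("scene",(223.6,416.6),.035))
d=lambda a,b:np.linalg.norm(P[a]-P[b]); print("w",d('tl','tr'),"h",d('tr','br'),(P['tr']-P['br'])/d('tr','br'),(P['tr']-P['tl'])/d('tl','tr'))
R=f(240,165,10,[(73,128),(652,60),(698,440),(115,512)])
Q=[plane("top",p,.062) for p in R]; print(np.array(Q),np.mean(Q,0),[np.linalg.norm(Q[i]-Q[i-1]) for i in range(4)])
S=f(345,260,9,[(318,440),(660,178),(400,10),(65,250)])
Q2=[plane("scene",p,.062) for p in S]; print(np.array(Q2),np.mean(Q2,0),[np.linalg.norm(Q2[i]-Q2[i-1]) for i in range(4)])
for Z in(Q,Q2):
    Z=np.array(Z); 
    print([np.degrees(np.arctan2(*(Z[i]-Z[i-1])[1::-1])) for i in range(4)])
E
```

```text
tl [ 0.5883 -0.2525  0.1665] 0.0014724292297713267
tr [ 0.5805 -0.1531  0.1673] 0.0015044926768224374
br [ 0.644  -0.1466  0.041 ] 0.001393661772995322
[ 0.6545 -0.2446  0.035 ]
w 0.09974156071745004 h 0.14151509065662352 [-0.4486 -0.0455  0.8926] [-0.078   0.9969  0.0085]
[[0.6398 0.2761 0.062 ]
 [0.6535 0.1448 0.062 ]
 [0.565  0.1359 0.062 ]
 [0.551  0.2668 0.062 ]] [0.6023 0.2059 0.062 ] [np.float64(0.08925967865353554), np.float64(0.13209011235386695), np.float64(0.08891017506747181), np.float64(0.1316129026691497)]
[[0.6528 0.1445 0.062 ]
 [0.6413 0.2745 0.062 ]
 [0.5533 0.2656 0.062 ]
 [0.5661 0.1369 0.062 ]] [0.6034 0.2054 0.062 ] [np.float64(0.08703341348298282), np.float64(0.13050224005270883), np.float64(0.08849813109018792), np.float64(0.12938057603677386)]
[np.float64(6.014741783979063), np.float64(-84.04684334893416), np.float64(-174.29284225378385), np.float64(96.10564248276144)]
[np.float64(5.067233998759811), np.float64(95.0536531951361), np.float64(-174.20146470311013), np.float64(-84.30099844162301)]
```

```bash
cat >> h.py <<'E'
from scipy.spatial.transform import Rotation as R
np.set_printoptions(precision=4,suppress=True)
PB=np.radians(5.0); PR=np.radians(5.6); RC=np.array([.603,.2057,0])
def board_R(tilt,psi):  # columns x,y,z of the board; tilt: top towards -x
    return R.from_euler('z',psi)*R.from_euler('y',-tilt)
BO=np.array([.6503,-.1971,.0345])
def tool_R(Rb):  # tool z=-board z, tool y=+board x
    m=Rb.as_matrix(); return R.from_matrix(np.c_[m[:,1],m[:,0],-m[:,2]])
def cur():
    s=robot.sense(); q=s["tool_rot"]; return s,np.array(s["eef_pos"]),R.from_quat([q[1],q[2],q[3],q[0]])
def rem(p,Rt):
    s,p0,R0=cur(); print("shift/0.1",(p-p0)/.1,"turn/pi",(Rt*R0.inv()).as_rotvec()/np.pi,"| F",s["contact_force"],"w",s["grip_width"],"t",s["time"])
def grasp_tcp(o,Rb,back=0): 
    m=Rb.as_matrix(); return o+m[:,0]*.005+m[:,2]*(.139-.0187+back)
E
python3 -c "
from h import *
Rb=board_R(np.radians(25),PB); print(grasp_tcp(BO,Rb),grasp_tcp(BO,Rb,.1)); rem(grasp_tcp(BO,Rb,.1),tool_R(Rb)); print((tool_R(Rb)).as_rotvec())"
python3 -m pendant '[[[0,0,0.3],[0,0,-0.04]],[[0,0,0.6],[0,0,-0.08]],[[0,0,0.9],[0,0,-0.12]],[[0,0,1],[0,0,-0.15]]]' 1 40
```

```text
[ 0.6042 -0.2011  0.1456] [ 0.5621 -0.2048  0.2363]
shift/0.1 [ 2.9327 -7.685   0.3597] turn/pi [ 0.0831 -0.1197 -0.3251] | F [-0.1898 -0.211   0.1168] w 0.08540921002937897 t 0.1
[1.8989 2.0723 0.4594]
time: 0.43
eef_pos: [0.2693, 0.5649, 0.3046]
tool_rot: [-0.001, 0.445, 0.895, 0.002]
contact_force: [-0.2, 1.1, -0.2]
grip_width: 0.0852
```

```bash

python3 -m pendant '[[[0.12,-0.3,0],[0,0,-0.04]],[[0.24,-0.6,0],[0,0,-0.08]],[[0.36,-0.9,0],[0,0,-0.12]],[[0.4,-1,0],[0,0,-0.16]]]' | head -2
python3 -m pendant '[[[0.14,-0.35,0],[0,0,0]],[[0.28,-0.7,0],[0,0,0]],[[0.4,-1,0],[0,0,0]]]' | head -2
python3 -m pendant '[[[0.14,-0.35,0],[0,0,0]],[[0.28,-0.7,0],[0,0,0]],[[0.4,-1,0],[0,0,0]]]' | head -2
python3 -m pendant '[[[0.14,-0.35,0],[0,0,0]],[[0.28,-0.7,0],[0,0,0]],[[0.4,-1,0],[0,0,0]]]' | head -2
python3 -c "
from h import *
Rb=board_R(np.radians(25),PB); rem(grasp_tcp(BO,Rb,.1),tool_R(Rb))"
```

```text
time: 0.77
eef_pos: [0.3121, 0.4602, 0.3049]
time: 1.02
eef_pos: [0.3528, 0.3575, 0.3046]
time: 1.27
eef_pos: [0.3933, 0.2546, 0.3044]
time: 1.52
eef_pos: [0.4336, 0.1518, 0.3044]
shift/0.1 [ 1.2845 -3.566  -0.6812] turn/pi [ 0.0158 -0.1371 -0.0165] | F [0.6708 0.132  0.3722] w 0.08517352195214725 t 1.5167
```

```bash

python3 -m pendant '[[[0.1,-0.35,0],[0,-0.03,0]],[[0.2,-0.7,0],[0,-0.06,-0.01]],[[0.35,-1,0],[0.01,-0.09,-0.02]]]' | head -2
python3 -m pendant '[[[0.1,-0.35,0],[0,-0.03,0]],[[0.2,-0.7,0],[0.01,-0.05,0]],[[0.35,-1,0],[0.01,-0.05,0]]]' | head -2
python3 -m pendant '[[[0.1,-0.35,0],[0,0,0]],[[0.2,-0.7,0],[0,0,0]],[[0.35,-1,0],[0,0,0]],[[0.35,-1,0],[0,0,0]]]' | head -2
python3 -c "
from h import *
import cv2
Rb=board_R(np.radians(25),PB); rem(grasp_tcp(BO,Rb,.1),tool_R(Rb))"
```

```text
time: 1.77
eef_pos: [0.4689, 0.0502, 0.3042]
time: 2.02
eef_pos: [0.5001, -0.0531, 0.302]
time: 2.35
eef_pos: [0.5352, -0.1626, 0.3024]
shift/0.1 [ 0.2686 -0.4221 -0.6614] turn/pi [-0.0073  0.0047  0.008 ] | F [ 0.3263 -0.4936  0.7605] w 0.08558894826254851 t 2.35
```

```bash

python3 -m pendant '[[[0.13,-0.21,-0.2],[-0.007,0.005,0.008]],[[0.2,-0.42,-0.4],[-0.007,0.005,0.008]],[[0.27,-0.42,-0.66],[-0.007,0.005,0.008]],[[0.27,-0.42,-0.66],[-0.007,0.005,0.008]]]' | head -2
python3 -c "
from h import *
import cv2
Rb=board_R(np.radians(25),PB); rem(grasp_tcp(BO,Rb),tool_R(Rb))
s=robot.grab_frame('scene'); t=robot.grab_frame('top')
a=cv2.resize(s[230:430,140:340],(400,400),interpolation=2);b=cv2.resize(t[120:270,400:550],(400,400),interpolation=2)
cv2.imwrite('pics/pre.png',np.hstack([a,b]))"
```

```text
time: 2.68
eef_pos: [0.5559, -0.1911, 0.2499]
shift/0.1 [ 0.4826 -0.1002 -1.043 ] turn/pi [-0.0017 -0.0015 -0.0017] | F [-0.2029  2.9115  0.6277] w 0.08539350974809204 t 2.6833
```

View pics/pre.png

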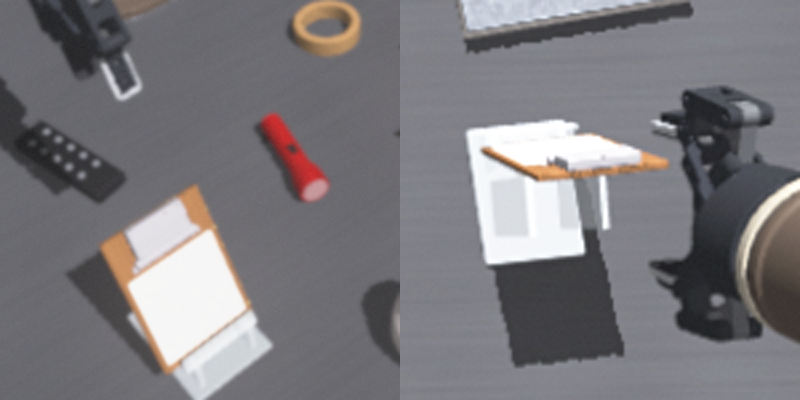

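```bash

python3 -c "
from h import *
s,p,Rr=cur(); print(p,proj('top',p),proj('scene',p),Rr.as_matrix())
G=grasp_tcp(BO,board_R(np.radians(25),PB),.0187); print(G,proj('top',G),proj('scene',G))
cv2.imwrite('pics/s1.png',robot.grab_frame('scene'));cv2.imwrite('pics/t1.png',robot.grab_frame('top'))"
```

```text
[ 0.5532 -0.1954  0.2465] [[488.2298 189.6798]] [[201.1434 295.2552]] [[-0.0837  0.9082  0.4101]
 [ 0.9965  0.0751  0.0371]
 [ 0.0029  0.4118 -0.9113]]
[ 0.5963 -0.2018  0.1626] [[473.8122 179.6186]] [[217.7643 343.0039]]
```

View pics/s1.png

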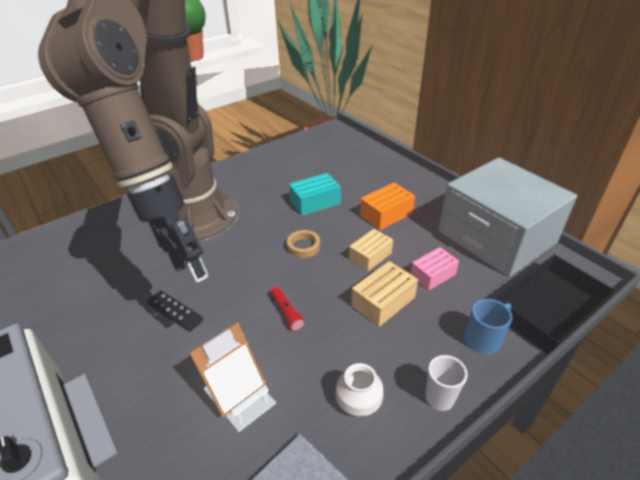

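View pics/t1.png

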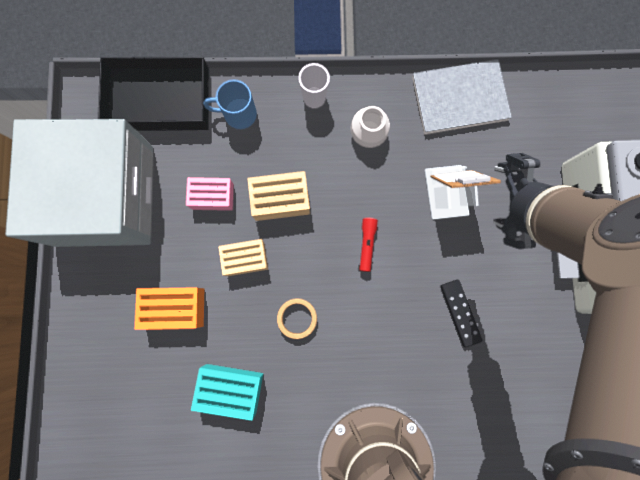

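```bash

python3 -c "
from h import *
s,p,Rr=cur(); m=Rr.as_matrix()
for sg in(1,-1): 
  q=p+sg*.045*m[:,1]-.013*m[:,2]; print(sg,q,proj('top',q),proj('scene',q))
rem(grasp_tcp(BO,board_R(np.radians(25),PB)),tool_R(board_R(np.radians(25),PB)))
t=robot.grab_frame('top');cv2.imwrite('pics/z1.png',np.hstack([cv2.resize(t[140:260,470:570],None,fx=4,fy=4),cv2.resize(robot.grab_frame('scene')[200:320,140:240],None,fx=4,fy=4)]))"
```

```text
1 [ 0.5889 -0.1904  0.2798] [[491.3222 165.1978]] [[209.5407 292.7321]]
-1 [ 0.5072 -0.1972  0.2425] [[490.1895 214.6777]] [[189.3986 282.2085]]
shift/0.1 [ 0.5075 -0.0786 -1.0372] turn/pi [-0.0013 -0.003   0.0003] | F [ 0.4633  0.109  -0.1939] w 0.08551920130006024 t 2.8833
```

View pics/z1.png

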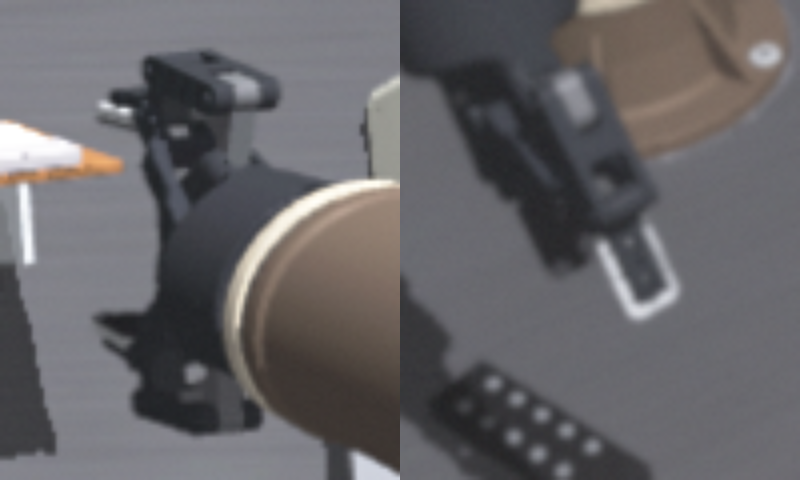

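```bash

python3 -c "
from h import *
print(tri((204,277),(494.5,167)))
s,p,Rr=cur(); m=Rr.as_matrix(); q=tri((204,277),(494.5,167))[0]; print((q-p)@m)"
```

```text
(array([ 0.577 , -0.1871,  0.3046]), np.float64(0.003952140106811346))
[ 0.0026  0.043  -0.039 ]
```

```bash

python3 -c "
from h import *
p=np.array([.2687,.5637,.2002])
a=np.radians(64.5); y=np.array([np.cos(a),np.sin(a),0])
for h in(0,.013,.039):
  for sg in(1,-1): q=p+sg*.043*y+[0,0,h]; print(h,sg,proj('scene',q),proj('top',q))
s=cv2.imread('pics/scene0.png');t=cv2.imread('pics/top0.png')
cv2.imwrite('pics/z2.png',np.hstack([cv2.resize(s[50:150,360:460],None,fx=4,fy=4),cv2.resize(t[330:430,0:100],None,fx=4,fy=4)]))"
```

```text
0 1 [[414.0867 128.831 ]] [[ 52.209  347.1938]]
0 -1 [[385.934  131.9983]] [[ 95.2804 366.8027]]
0.013 1 [[414.5957 124.7183]] [[ 47.7526 347.9479]]
0.013 -1 [[386.2658 127.8654]] [[ 91.5546 367.8814]]
0.039 1 [[415.6322 116.3343]] [[ 38.3685 349.5371]]
0.039 -1 [[386.9415 119.4382]] [[ 83.7109 370.1533]]
```

View pics/z2.png

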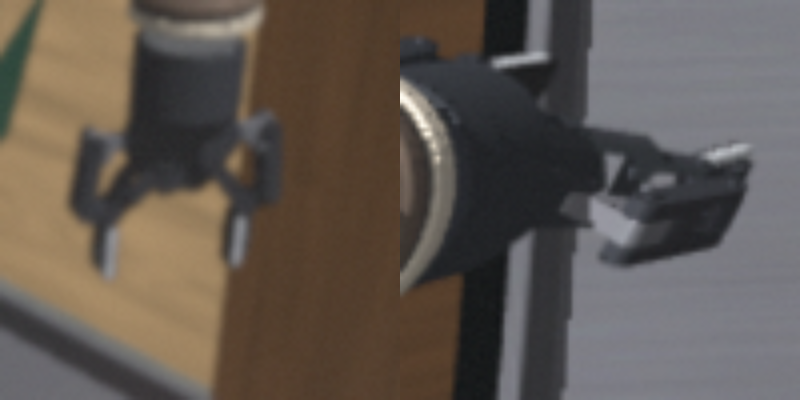

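The open fingertips appear farther back than the reported TCP suggests. I'll close to about 16 mm in free air to see where the tips stand.

```bash

python3 -m pendant '[[[0,0,0],[0,0,0]],[[0,0,0],[0,0,0]],[[0,0,0],[0,0,0]],[[0,0,0],[0,0,0]],[[0,0,0],[0,0,0]],[[0,0,0],[0,0,0]],[[0,0,0],[0,0,0]]]' -0.6
python3 -c "
from h import *
s,p,Rr=cur(); m=Rr.as_matrix()
for h in(0,.013,.026,.039):
  q=p-h*m[:,2]; print(h,proj('top',q+.012*m[:,1]),proj('scene',q+.012*m[:,1]))
t=robot.grab_frame('top');cv2.imwrite('pics/z3.png',np.hstack([cv2.resize(t[140:260,470:570],None,fx=4,fy=4),cv2.resize(robot.grab_frame('scene')[200:320,140:240],None,fx=4,fy=4)]))"
```

```text
time: 3.57
eef_pos: [0.5546, -0.1913, 0.2512]
tool_rot: [0.142, 0.659, 0.721, 0.16]
contact_force: [0.1, 0.2, -0.0]
grip_width: 0.0168
0 [[487.0516 181.7745]] [[205.9032 294.2333]]
0.013 [[490.1474 182.8851]] [[202.8424 287.7432]]
0.026 [[493.3445 184.0315]] [[199.7447 281.1703]]
0.039 [[496.648  185.2156]] [[196.6093 274.5134]]
```

View pics/z3.png

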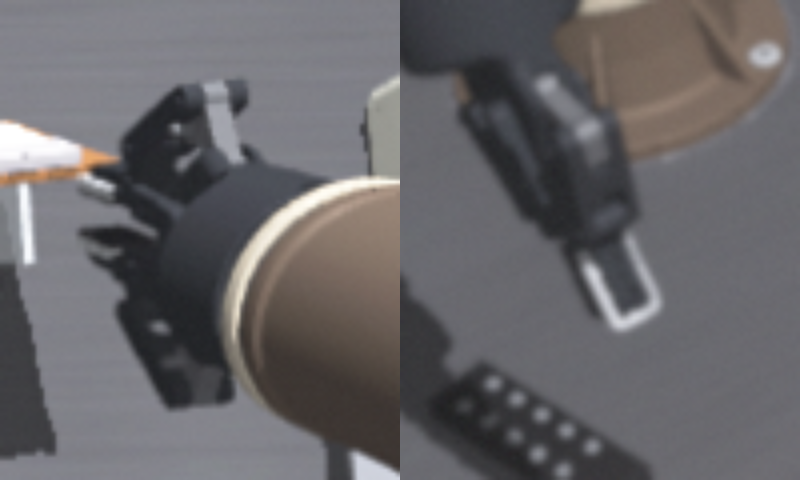

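```bash

python3 -c "
from h import *
s,p,Rr=cur(); m=Rr.as_matrix()
q,e=tri((200,279.5),(490,186)); print(q,e,(q-p)@m)"
python3 -m pendant '[[[0,0,0],[0,0,0]],[[0,0,0],[0,0,0]],[[0,0,0],[0,0,0]],[[0,0,0],[0,0,0]]]' 1
python3 -c "
from h import *
rem(grasp_tcp(BO,board_R(np.radians(25),PB)),tool_R(board_R(np.radians(25),PB)))"
```

```text
[ 0.5509 -0.1876  0.2783] 0.0034356147284058457 [ 0.0042  0.0084 -0.0261]
time: 4.0
eef_pos: [0.5545, -0.1915, 0.251]
tool_rot: [0.142, 0.659, 0.721, 0.16]
contact_force: [-0.5, -0.2, -0.8]
grip_width: 0.0648
shift/0.1 [ 0.4965 -0.0965 -1.054 ] turn/pi [-0.0019 -0.0018 -0.001 ] | F [-0.4574 -0.1977 -0.7546] w 0.06480529614669121 t 4.0
```

```bash

python3 -m pendant '[[[0,-0.1,0],[0,0,0]],[[0.09,-0.1,-0.2],[0,0,0]],[[0.18,-0.1,-0.4],[0,0,0]],[[0.27,-0.1,-0.6],[0,0,0]],[[0.37,-0.1,-0.78],[0,0,0]],[[0.37,-0.1,-0.78],[0,0,0]]]' 1
python3 -c "
from h import *
rem(grasp_tcp(BO,board_R(np.radians(25),PB)),tool_R(board_R(np.radians(25),PB)))
t=robot.grab_frame('top');s=robot.grab_frame('scene');cv2.imwrite('pics/s4.png',s)
cv2.imwrite('pics/z4.png',np.hstack([cv2.resize(t[140:240,430:530],None,fx=4,fy=4),cv2.resize(s[290:390,160:260],None,fx=4,fy=4)]))"
```

```text
time: 4.5
eef_pos: [0.5913, -0.2002, 0.1695]
tool_rot: [0.14, 0.659, 0.721, 0.159]
contact_force: [-0.4, 0.8, -0.3]
grip_width: 0.0852
shift/0.1 [ 0.1287 -0.0092 -0.2391] turn/pi [-0.002  -0.0032 -0.0014] | F [-0.4319  0.7661 -0.2726] w 0.08518525024004533 t 4.5
```

View pics/z4.png

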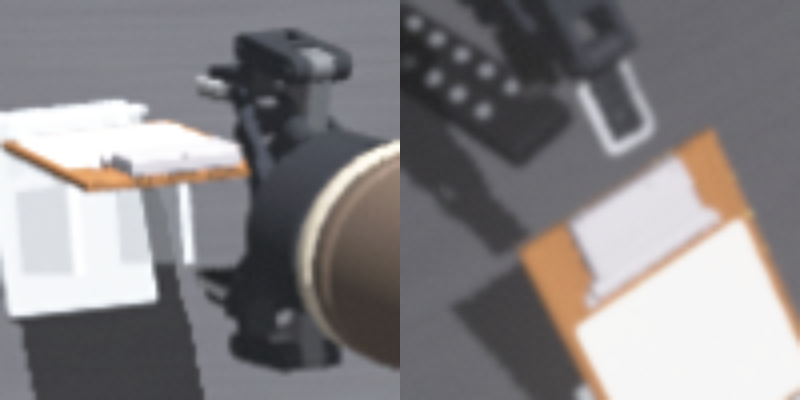

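```bash

python3 -c "
from h import *
s,p,Rr=cur(); m=Rr.as_matrix()
q,e=tri((214.5,327.5),(480.5,160.5)); print(q,e,(q-p)@m)
Rb=board_R(np.radians(25),PB).as_matrix(); print('in board',(q-BO)@Rb, 'tcp', (p-BO)@Rb)"
```

```text
[ 0.6144 -0.1995  0.2227] 0.010775807957974236 [ 0.0007  0.0423 -0.0356]
in board [0.0469 0.0007 0.1857] tcp [0.0044 0.0003 0.1504]
```

```bash

python3 -m pendant '[[[0.05,0,-0.1],[0,0,0]],[[0.09,0,-0.18],[0,0,0]],[[0.13,0,-0.26],[0,0,0]],[[0.13,0,-0.26],[0,0,0]]]' 1
python3 -c "
from h import *
rem(grasp_tcp(BO,board_R(np.radians(25),PB)),tool_R(board_R(np.radians(25),PB)))
t=robot.grab_frame('top');s=robot.grab_frame('scene')
cv2.imwrite('pics/z5.png',np.hstack([cv2.resize(t[140:240,430:530],None,fx=4,fy=4),cv2.resize(s[310:410,170:270],None,fx=4,fy=4)]))"
```

```text
time: 4.93
eef_pos: [0.6042, -0.2018, 0.147]
tool_rot: [0.142, 0.66, 0.721, 0.159]
contact_force: [-0.1, 0.3, -0.6]
grip_width: 0.0855
shift/0.1 [ 0.0001  0.0064 -0.0139] turn/pi [-0.0017 -0.0022 -0.0009] | F [-0.0677  0.2677 -0.593 ] w 0.08548112176855238 t 4.9333
```

View pics/z5.png

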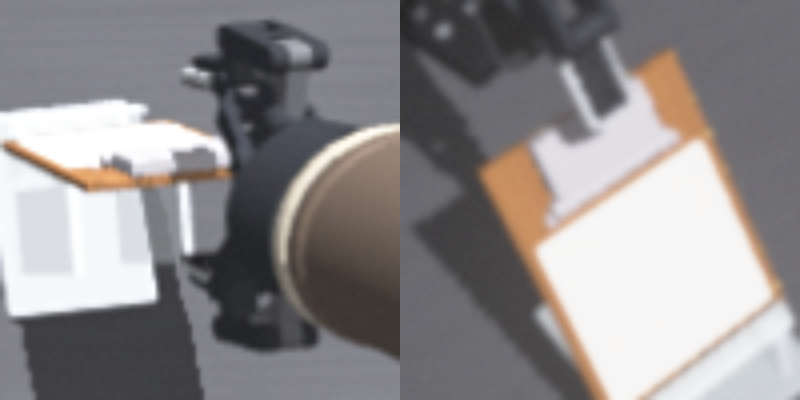

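```bash

python3 -m pendant '[[[0.04,0,-0.1],[0,0,0]],[[0.08,0.01,-0.18],[0,0,0]],[[0.08,0.01,-0.19],[0,0,0]],[[0.08,0.01,-0.19],[0,0,0]]]' 1
python3 -c "
from h import *
t=robot.grab_frame('top');s=robot.grab_frame('scene')
cv2.imwrite('pics/z6.png',np.hstack([cv2.resize(t[140:240,430:530],None,fx=4,fy=4),cv2.resize(s[310:410,170:270],None,fx=4,fy=4)]))"
```

```text
time: 5.37
eef_pos: [0.6118, -0.2012, 0.1288]
tool_rot: [0.142, 0.66, 0.721, 0.159]
contact_force: [-0.4, -0.0, 0.2]
grip_width: 0.0854
```

View pics/z6.png

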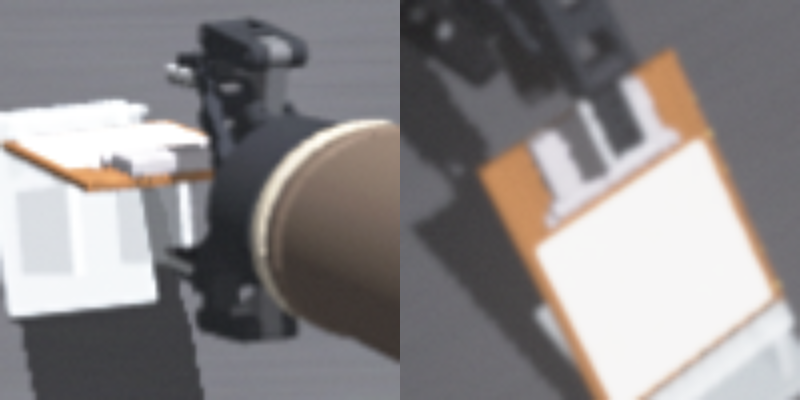

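```bash

python3 -m pendant '[[[0,0,0],[0,0,0]],[[0,0,0],[0,0,0]],[[0,0,0],[0,0,0]],[[0,0,0],[0,0,0]],[[0,0,0],[0,0,0]],[[0,0,0],[0,0,0]],[[0,0,0],[0,0,0]],[[0,0,0],[0,0,0]]]' -1 50
python3 -c "
from h import *
t=robot.grab_frame('top');s=robot.grab_frame('scene'); print(robot.sense()['wrist_torque'])
cv2.imwrite('pics/z7.png',np.hstack([cv2.resize(t[140:240,430:530],None,fx=4,fy=4),cv2.resize(s[310:410,170:270],None,fx=4,fy=4)]))"
```

```text
time: 6.13
eef_pos: [0.6116, -0.2017, 0.1293]
tool_rot: [0.142, 0.66, 0.72, 0.159]
contact_force: [-3.2, 0.4, 5.3]
grip_width: 0.0145
[0.1243 0.8905 0.1007]
```

View pics/z7.png

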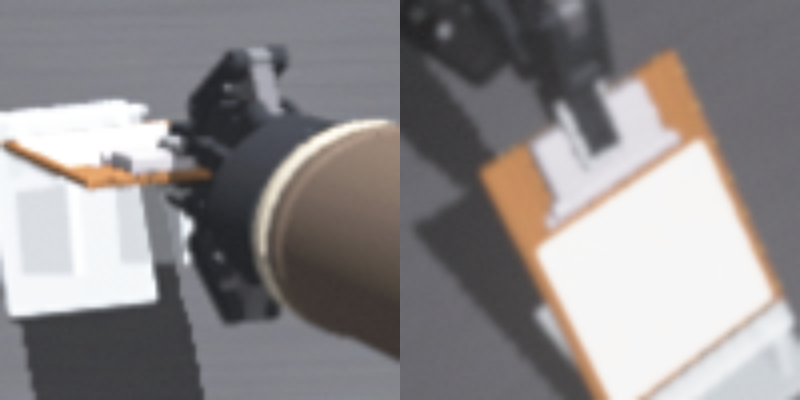

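```bash

python3 -m pendant '[[[-0.02,0,0.05],[0,0,0]],[[-0.06,0,0.12],[0,0,0]],[[-0.12,-0.01,0.25],[0,0,0]],[[-0.18,-0.02,0.4],[0,0,0]],[[-0.27,-0.02,0.58],[0,0,0]],[[-0.36,-0.03,0.76],[0,0,0]],[[-0.42,-0.04,0.9],[0,0,0]],[[-0.42,-0.04,0.9],[0,0,0]]]' -1 80
python3 -c "
from h import *
t=robot.grab_frame('top');s=robot.grab_frame('scene'); print(robot.sense()['wrist_torque'])
cv2.imwrite('pics/z8.png',np.hstack([cv2.resize(t[120:270,420:570],(400,400)),cv2.resize(s[240:440,140:340],(400,400))]))"
```

```text
time: 6.9
eef_pos: [0.5696, -0.2072, 0.2223]
tool_rot: [0.144, 0.66, 0.72, 0.16]
contact_force: [0.6, 0.2, -1.6]
grip_width: 0.0142
[-0.0484  0.5868  0.0309]
```

View pics/z8.png

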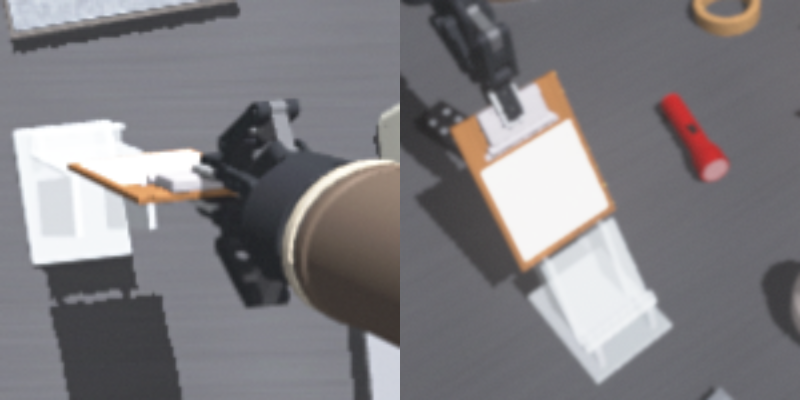

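```bash

cat >> h.py <<'E'
TZ=.1005 # tcp above the board's bottom edge along board z
RU=board_R(0,PR)
def slot_tcp(i,zb):
    x=RU.as_matrix(); return RC+x[:,0]*((i-1)*.024+.005)+np.array([0,0,zb+TZ])
E
python3 -m pendant '[[[0,0.1,0.3],[0,0.03,0]],[[0,0.3,0.6],[0,0.06,0]],[[0,0.6,0.8],[0,0.09,0]],[[0,0.9,0.9],[0,0.12,0]],[[0,1,1],[0,0.139,0]],[[0,1,1],[0,0.139,0]]]'
python3 -c "
from h import *
Rb=board_R(np.radians(25),PB).as_matrix(); print((np.array([.6116,-.2017,.1293])-BO)@Rb)
rem(slot_tcp(0,.12),tool_R(RU))"
```

```text
time: 7.5
eef_pos: [0.5734, -0.0994, 0.3186]
tool_rot: [-0.019, 0.675, 0.738, 0.012]
contact_force: [0.6, 1.2, -1.6]
grip_width: 0.0141
[ 0.0048 -0.0012  0.1024]
shift/0.1 [ 0.1071  3.0322 -0.9812] turn/pi [-0.0134 -0.0039  0.0029] | F [ 0.5641  1.169  -1.639 ] w 0.014143086083653736 t 7.5
```

```bash

python3 -m pendant '[[[0,0.3,0],[-0.013,-0.004,0.003]],[[0,0.65,0],[-0.013,-0.004,0.003]],[[0,1,0],[-0.013,-0.004,0.003]]]' |head -2
python3 -m pendant '[[[0,0.35,0],[0,0,0]],[[0,0.7,0],[0,0,0]],[[0.1,1,0],[0,0,0]]]' |head -2
python3 -m pendant '[[[0,0.3,-0.2],[0,0,0]],[[0,0.6,-0.3],[0,0,0]],[[0,0.8,-0.4],[0,0,0]],[[0,0.9,-0.4],[0,0,0]],[[0,0.9,-0.4],[0,0,0]],[[0,0.9,-0.4],[0,0,0]]]' |head -2
python3 -c "
from h import *
rem(slot_tcp(0,.12),tool_R(RU))
t=robot.grab_frame('top');s=robot.grab_frame('scene');cv2.imwrite('pics/s9.png',s);cv2.imwrite('pics/t9.png',t)"
```

```text
time: 7.75
eef_pos: [0.5732, 0.0016, 0.3169]
time: 8.0
eef_pos: [0.5818, 0.1044, 0.3154]
time: 8.5
eef_pos: [0.5822, 0.1926, 0.2757]
shift/0.1 [ 0.0187  0.1128 -0.5524] turn/pi [-0.0007 -0.0007  0.0003] | F [ 0.9019 -0.6399 -1.1443] w 0.014389078670892404 t 8.5
```

View pics/s9.png

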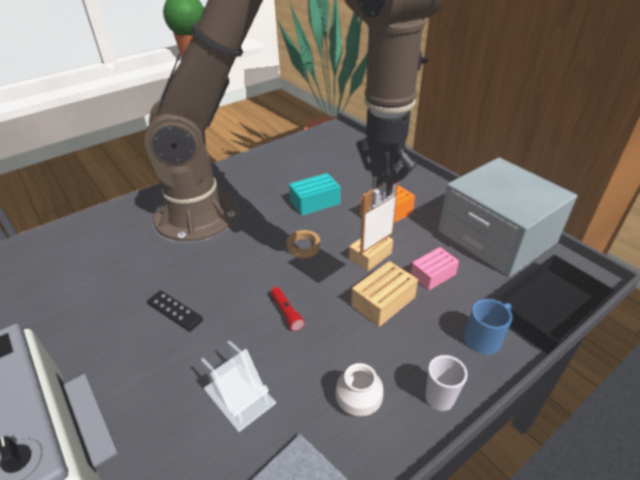

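View pics/t9.png

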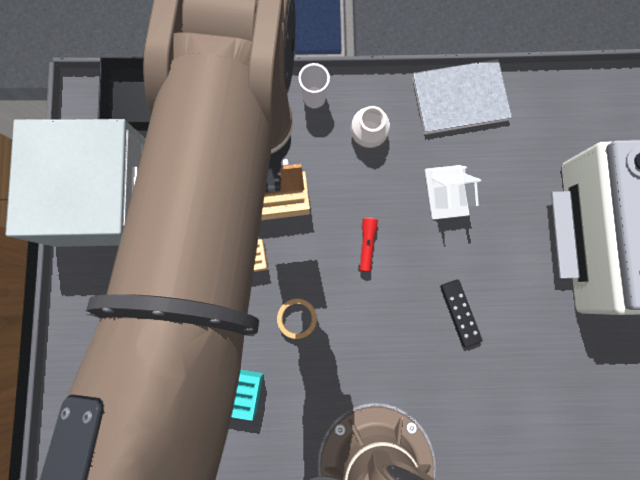

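```bash

python3 -c "
from h import *
s,p,Rr=cur(); m=Rr.as_matrix()
O=p-m[:,1]*.005+m[:,2]*TZ
bx,by,bz=m[:,1],m[:,0],-m[:,2]
for n,q in dict(bl=O+bx*.003-by*.05,br=O+bx*.003+by*.05,tl=O+bx*.003-by*.05+bz*.15,tr=O+bx*.003+by*.05+bz*.15).items(): print(n,q,proj('scene',q))
i=cv2.imread('pics/s9.png');x,y,f=340,170,8
o=cv2.resize(i[y:y+75,x:x+70],None,fx=f,fy=f,interpolation=2)
i2=cv2.imread('pics/s9.png')[y:y+95,x:x+70]
o=cv2.resize(i2,None,fx=6,fy=6,interpolation=2)
for k in range(0,95,5): cv2.putText(o,'-'+str(y+k),(0,k*6+4),0,.35,(0,255,255))
for k in range(0,70,10): cv2.putText(o,'|'+str(x+k),(k*6,10),0,.35,(0,255,255))
cv2.imwrite('pics/z9.png',o)"
```

```text
bl [0.5851 0.1418 0.1758] [[360.7305 254.101 ]]
br [0.5756 0.2414 0.1761] [[392.0754 233.0952]]
tl [0.5853 0.1414 0.3258] [[363.6497 195.4118]]
tr [0.5758 0.2409 0.3261] [[398.259  175.3575]]
```

View pics/z9.png

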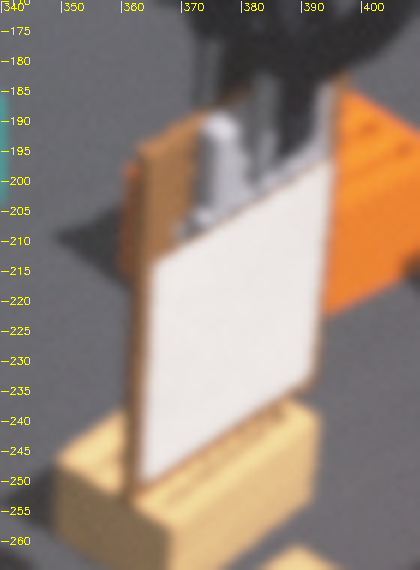

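```bash

python3 -m pendant '[[[0.02,0.11,-0.2],[0,0,0]],[[0.02,0.11,-0.4],[0,0,0]],[[0.02,0.11,-0.6],[0,0,0]],[[0.02,0.11,-0.8],[0,0,0]],[[0.02,0.11,-0.97],[0,0,0]],[[0.02,0.11,-0.97],[0,0,0]],[[0.02,0.11,-0.97],[0,0,0]]]'
python3 -c "
from h import *
rem(slot_tcp(0,.072),tool_R(RU))
i=robot.grab_frame('scene');x,y,f=335,225,6
o=cv2.resize(i[y:y+100,x:x+100],None,fx=f,fy=f,interpolation=2)
for k in range(0,100,10): cv2.putText(o,'-'+str(y+k),(0,k*6+4),0,.35,(0,255,255)); cv2.putText(o,'|'+str(x+k),(k*6,10),0,.35,(0,255,255))
cv2.imwrite('pics/z10.png',o)
t=robot.grab_frame('top');o=cv2.resize(t[150:230,240:320],None,fx=7,fy=7,interpolation=2);cv2.imwrite('pics/z10t.png',o)
s,p,Rr=cur(); m=Rr.as_matrix();O=p-m[:,1]*.005+m[:,2]*TZ; print('O',O)"
```

```text
time: 9.18
eef_pos: [0.5847, 0.2008, 0.1801]
tool_rot: [-0.001, 0.674, 0.739, 0.001]
contact_force: [0.4, 0.3, -0.5]
grip_width: 0.0143
shift/0.1 [-0.006   0.0301 -0.0757] turn/pi [-0.0009 -0.0004  0.0017] | F [ 0.3609  0.2894 -0.4698] w 0.014276979581157605 t 9.1833
O [0.5807 0.2013 0.0807]
```

View pics/z10.png

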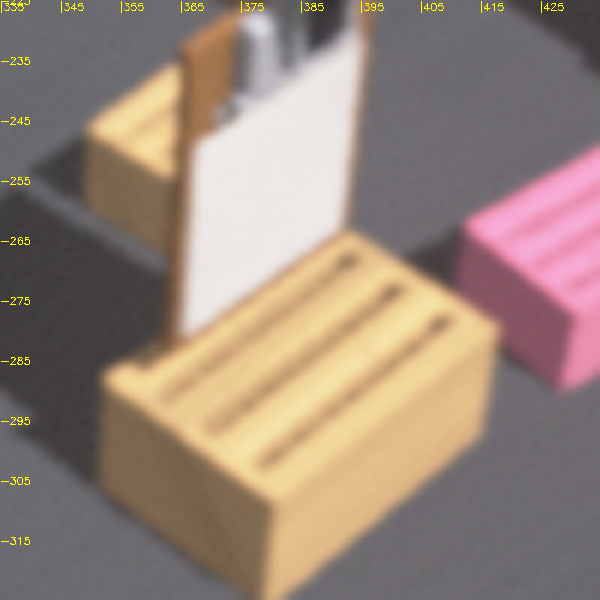

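View pics/z10t.png

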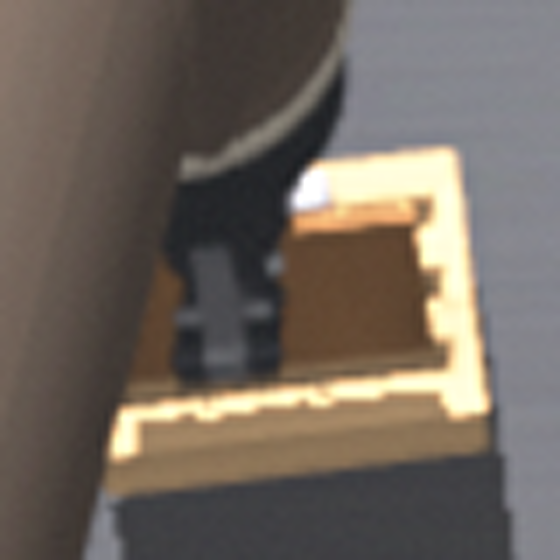

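```bash

python3 -c "
from h import *
s,p,Rr=cur(); m=Rr.as_matrix();O=p-m[:,1]*.005+m[:,2]*TZ
print(proj('scene',O+m[:,1]*.003-m[:,0]*.05),proj('scene',O+m[:,1]*.003+m[:,0]*.05))"
python3 -m pendant '[[[-0.006,0.03,-0.03],[0,0,0.001]],[[-0.006,0.03,-0.06],[0,0,0.001]],[[-0.006,0.03,-0.1],[0,0,0.001]],[[-0.006,0.03,-0.13],[0,0,0.001]],[[-0.006,0.03,-0.15],[0,0,0.001]],[[-0.006,0.03,-0.15],[0,0,0.001]]]'
python3 -c "
from h import *
rem(slot_tcp(0,.058),tool_R(RU))
i=robot.grab_frame('scene');x,y,f=335,225,6
o=cv2.resize(i[y:y+100,x:x+100],None,fx=f,fy=f,interpolation=2)
for k in range(0,100,10): cv2.putText(o,'-'+str(y+k),(0,k*6+4),0,.35,(0,255,255)); cv2.putText(o,'|'+str(x+k),(k*6,10),0,.35,(0,255,255))
cv2.imwrite('pics/z11.png',o)
t=robot.grab_frame('top');o=cv2.resize(t[150:230,240:320],None,fx=7,fy=7,interpolation=2);cv2.imwrite('pics/z11t.png',o)"
```

```text
[[363.4198 284.32  ]] [[392.7649 263.2223]]
time: 9.78
eef_pos: [0.5846, 0.2044, 0.1656]
tool_rot: [-0.001, 0.672, 0.74, 0.001]
contact_force: [0.3, 0.4, -1.5]
grip_width: 0.0143
shift/0.1 [-0.0055 -0.0059 -0.0711] turn/pi [-0.001   0.      0.0004] | F [ 0.2828  0.3712 -1.4754] w 0.01425339375010372 t 9.7833
```

View pics/z11.png

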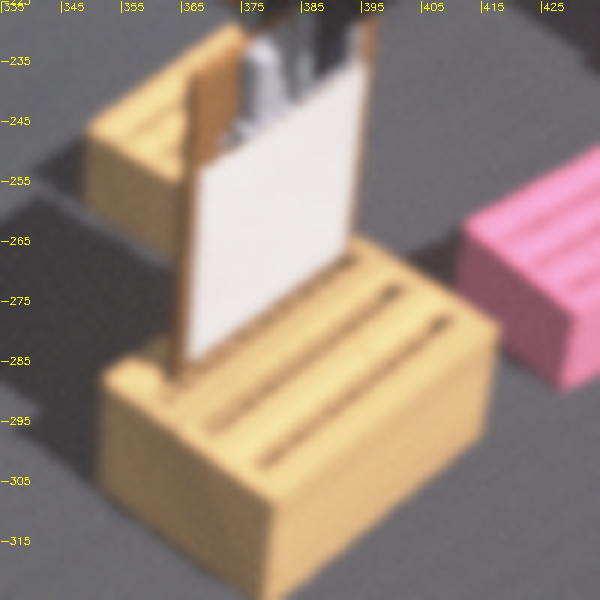

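View pics/z11t.png

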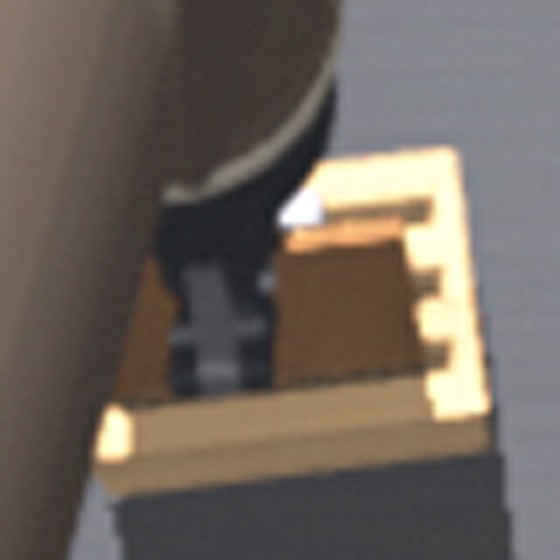

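```bash

python3 -m pendant '[[[0.005,0,-0.02],[0,0,0]],[[0.005,0,-0.04],[0,0,0]],[[0.005,0,-0.06],[0,0,0]],[[0.005,0,-0.08],[0,0,0]],[[0.005,0,-0.1],[0,0,0]],[[0.005,0,-0.1],[0,0,0]]]'
python3 -c "
from h import *
rem(slot_tcp(0,.055),tool_R(RU)); print(robot.sense()['wrist_torque'])"
```

```text
time: 10.38
eef_pos: [0.5852, 0.2044, 0.1555]
tool_rot: [-0.001, 0.672, 0.74, 0.001]
contact_force: [-0.2, 0.2, -1.2]
grip_width: 0.0143
shift/0.1 [-0.0109 -0.006  -0.0002] turn/pi [-0.001   0.0001  0.0004] | F [-0.2069  0.1997 -1.1596] w 0.014321248135318569 t 10.3833
[ 0.0051  0.009  -0.0219]
```

```bash

python3 -m pendant '[[[0,0,-0.02],[0,0,0]],[[0,0,-0.04],[0,0,0]],[[0,0,-0.06],[0,0,0]],[[0,0,-0.08],[0,0,0]],[[0,0,-0.1],[0,0,0]],[[0,0,-0.12],[0,0,0]],[[0,0,-0.14],[0,0,0]],[[0,0,-0.14],[0,0,0]]]'
python3 -c "
from h import *
print(robot.sense()['wrist_torque'])
i=robot.grab_frame('scene');x,y,f=335,225,6
o=cv2.resize(i[y:y+100,x:x+100],None,fx=f,fy=f,interpolation=2)
cv2.imwrite('pics/z12.png',o)"
```

```text
time: 11.05
eef_pos: [0.5849, 0.2045, 0.1411]
tool_rot: [-0.001, 0.672, 0.74, 0.001]
contact_force: [0.4, 0.4, -1.6]
grip_width: 0.0141
[-0.0103  0.0225  0.0209]
```

View pics/z12.png

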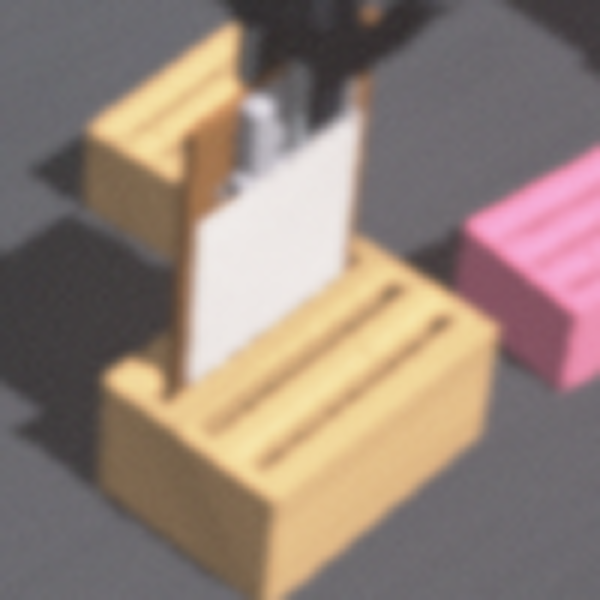

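The board is in slot 0 with no contact force. I'll creep down now to find out whether it stops at 34 mm.

```bash

python3 -m pendant '[[[0,0,-0.01],[0,0,0]],[[0,0,-0.02],[0,0,0]],[[0,0,-0.03],[0,0,0]],[[0,0,-0.04],[0,0,0]],[[0,0,-0.05],[0,0,0]],[[0,0,-0.05],[0,0,0]]]'
python3 -m pendant '[[[0,0,-0.01],[0,0,0]],[[0,0,-0.02],[0,0,0]],[[0,0,-0.03],[0,0,0]],[[0,0,-0.03],[0,0,0]]]'
python3 -m pendant '[[[0,0,-0.01],[0,0,0]],[[0,0,-0.02],[0,0,0]],[[0,0,-0.03],[0,0,0]],[[0,0,-0.03],[0,0,0]]]'
```

```text
time: 11.6
eef_pos: [0.5849, 0.2045, 0.1361]
tool_rot: [-0.001, 0.672, 0.74, 0.001]
contact_force: [0.1, 0.6, -1.1]
grip_width: 0.0141
time: 11.93
eef_pos: [0.5862, 0.2044, 0.1353]
tool_rot: [-0.001, 0.672, 0.74, 0.002]
contact_force: [-3.2, 0.3, 16.7]
grip_width: 0.0142
time: 12.27
eef_pos: [0.5872, 0.2045, 0.1352]
tool_rot: [-0.001, 0.672, 0.74, 0.004]
contact_force: [-6.8, -0.8, 26.4]
grip_width: 0.014
```

Slot 0 is blocked: firm contact at TCP z 0.135, which puts the board edge at about 34 mm. I'll lift out and try slot 1.

```bash
sed -i 's/^TZ=.1005/TZ=.1013/' h.py
python3 -m pendant '[[[-0.02,0,0.03],[0,0,0]],[[-0.02,0,0.1],[0,0,0]],[[-0.02,0,0.2],[0,0,0]],[[-0.02,0,0.3],[0,0,0]],[[-0.02,0,0.38],[0,0,0]],[[-0.02,0,0.38],[0,0,0]],[[-0.02,0,0.38],[0,0,0]]]'
python3 -c "
from h import *
rem(slot_tcp(1,.07),tool_R(RU)); print(robot.sense()['wrist_torque'])"
```

```text
time: 12.85
eef_pos: [0.5857, 0.2046, 0.1738]
tool_rot: [-0.0, 0.672, 0.74, 0.004]
contact_force: [0.2, -0.3, -2.1]
grip_width: 0.0139
shift/0.1 [ 0.2231  0.0161 -0.0253] turn/pi [-0.0022  0.0017  0.0003] | F [ 0.2089 -0.3451 -2.1137] w 0.013902406139850798 t 12.85
[-0.0432  0.0077  0.0052]
```

```bash

python3 -m pendant '[[[0.08,0.01,0],[-0.001,0.002,0]],[[0.16,0.02,0],[-0.002,0.002,0]],[[0.232,0.02,0],[-0.002,0.002,0]],[[0.232,0.02,0],[-0.002,0.002,0]],[[0.232,0.02,0],[-0.002,0.002,0]],[[0.232,0.02,0],[-0.002,0.002,0]]]'
python3 -m pendant '[[[0,0,-0.02],[0,0,0]],[[0,0,-0.05],[0,0,0]],[[0,0,-0.08],[0,0,0]],[[0,0,-0.1],[0,0,0]],[[0,0,-0.12],[0,0,0]],[[0,0,-0.12],[0,0,0]]]'
python3 -m pendant '[[[0,0,-0.02],[0,0,0]],[[0,0,-0.04],[0,0,0]],[[0,0,-0.06],[0,0,0]],[[0,0,-0.06],[0,0,0]],[[0,0,-0.06],[0,0,0]]]'
python3 -c "
from h import *
rem(slot_tcp(1,.055),tool_R(RU)); print(robot.sense()['wrist_torque'])
i=robot.grab_frame('scene');x,y,f=335,225,6
o=cv2.resize(i[y:y+100,x:x+100],None,fx=f,fy=f,interpolation=2)
cv2.imwrite('pics/z13.png',o)"
```

```text
time: 13.35
eef_pos: [0.6086, 0.2062, 0.1735]
tool_rot: [-0.001, 0.672, 0.74, -0.0]
contact_force: [0.2, 0.3, -1.1]
grip_width: 0.0144
time: 13.85
eef_pos: [0.6083, 0.2063, 0.161]
tool_rot: [-0.001, 0.672, 0.74, -0.001]
contact_force: [-0.3, 0.5, -0.9]
grip_width: 0.0141
time: 14.27
eef_pos: [0.6082, 0.2063, 0.1549]
tool_rot: [-0.001, 0.672, 0.74, -0.001]
contact_force: [0.5, -0.1, -1.5]
grip_width: 0.0143
shift/0.1 [-0.0026 -0.001   0.0144] turn/pi [-0.     -0.0007  0.0004] | F [ 0.5043 -0.1092 -1.464 ] w 0.014316336695349109 t 14.2667
[ 0.0384 -0.0031 -0.0274]
```

View pics/z13.png

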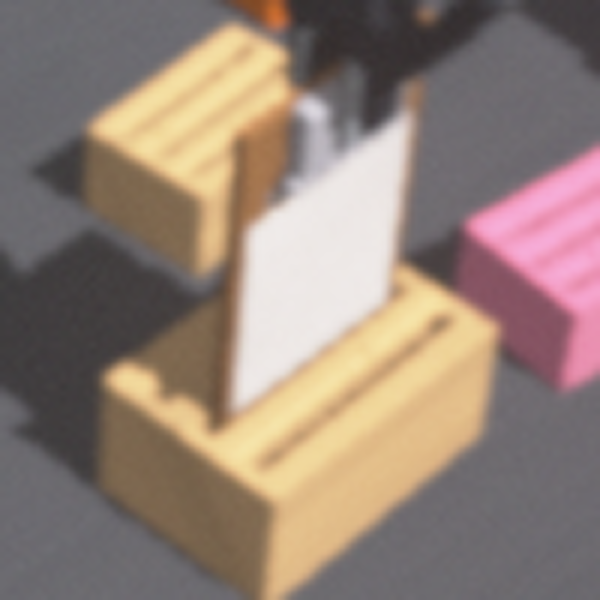

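The board is in slot 1. I'll creep down to the 34 mm level and just past it.

```bash

python3 -m pendant '[[[0,0,-0.02],[0,0,0]],[[0,0,-0.05],[0,0,0]],[[0,0,-0.08],[0,0,0]],[[0,0,-0.11],[0,0,0]],[[0,0,-0.14],[0,0,0]],[[0,0,-0.16],[0,0,0]],[[0,0,-0.17],[0,0,0]],[[0,0,-0.17],[0,0,0]]]'
python3 -m pendant '[[[0,0,-0.01],[0,0,0]],[[0,0,-0.02],[0,0,0]],[[0,0,-0.03],[0,0,0]],[[0,0,-0.04],[0,0,0]],[[0,0,-0.04],[0,0,0]]]'
python3 -m pendant '[[[0,0,-0.01],[0,0,0]],[[0,0,-0.02],[0,0,0]],[[0,0,-0.03],[0,0,0]],[[0,0,-0.03],[0,0,0]]]'
```

```text
time: 14.98
eef_pos: [0.6082, 0.2063, 0.1377]
tool_rot: [-0.001, 0.672, 0.74, -0.001]
contact_force: [-0.3, -0.7, -1.9]
grip_width: 0.0142
time: 15.4
eef_pos: [0.6092, 0.2058, 0.1354]
tool_rot: [-0.0, 0.672, 0.74, 0.0]
contact_force: [-2.2, -0.7, 11.2]
grip_width: 0.0142
time: 15.73
eef_pos: [0.6104, 0.2058, 0.1353]
tool_rot: [-0.0, 0.672, 0.74, 0.002]
contact_force: [-4.2, 0.4, 21.4]
grip_width: 0.0143
```

Slot 1 is blocked at the same height (0.135), so it should be slot 2.

```bash

python3 -m pendant '[[[-0.02,0,0.03],[0,0,0]],[[-0.02,0,0.1],[0,0,0]],[[-0.02,0,0.2],[0,0,0]],[[-0.02,0,0.3],[0,0,0]],[[-0.02,0,0.38],[0,0,0]],[[-0.02,0,0.38],[0,0,0]],[[-0.02,0,0.38],[0,0,0]]]'
python3 -c "
from h import *
rem(slot_tcp(2,.07),tool_R(RU)); print(robot.sense()['wrist_torque'])"
```

```text
time: 16.32
eef_pos: [0.6088, 0.2059, 0.1739]
tool_rot: [0.0, 0.672, 0.74, 0.002]
contact_force: [-1.1, 0.0, -2.2]
grip_width: 0.0144
shift/0.1 [ 0.231   0.0261 -0.0255] turn/pi [-0.001   0.001   0.0006] | F [-1.0632  0.0386 -2.2102] w 0.014417886061305276 t 16.3167
[-0.027   0.011  -0.0169]
```

```bash

python3 -m pendant '[[[0.08,0.01,0],[-0.001,0.001,0]],[[0.16,0.02,0],[-0.001,0.001,0]],[[0.234,0.026,0],[-0.001,0.001,0]],[[0.234,0.026,0],[-0.001,0.001,0]],[[0.234,0.026,0],[-0.001,0.001,0]],[[0.234,0.026,0],[-0.001,0.001,0]]]'
python3 -m pendant '[[[0,0,-0.02],[0,0,0]],[[0,0,-0.05],[0,0,0]],[[0,0,-0.08],[0,0,0]],[[0,0,-0.1],[0,0,0]],[[0,0,-0.12],[0,0,0]],[[0,0,-0.12],[0,0,0]]]'
python3 -m pendant '[[[0,0,-0.02],[0,0,0]],[[0,0,-0.04],[0,0,0]],[[0,0,-0.06],[0,0,0]],[[0,0,-0.06],[0,0,0]],[[0,0,-0.06],[0,0,0]]]'
python3 -c "
from h import *
rem(slot_tcp(2,.055),tool_R(RU)); print(robot.sense()['wrist_torque'])
i=robot.grab_frame('scene');x,y,f=335,225,6
o=cv2.resize(i[y:y+100,x:x+100],None,fx=f,fy=f,interpolation=2)
cv2.imwrite('pics/z14.png',o)"
```

```text
time: 16.82
eef_pos: [0.6319, 0.2082, 0.1735]
tool_rot: [-0.0, 0.673, 0.74, -0.0]
contact_force: [0.1, -0.7, -2.1]
grip_width: 0.0142
time: 17.32
eef_pos: [0.6316, 0.2082, 0.161]
tool_rot: [-0.0, 0.673, 0.74, -0.001]
contact_force: [0.3, 0.8, -1.5]
grip_width: 0.0141
time: 17.73
eef_pos: [0.6316, 0.2082, 0.1548]
tool_rot: [-0.0, 0.673, 0.74, -0.001]
contact_force: [-0.7, -0.4, -1.6]
grip_width: 0.014
shift/0.1 [0.003  0.0031 0.0146] turn/pi [ 0.0002 -0.0004  0.0007] | F [-0.6646 -0.3881 -1.5676] w 0.013999319502436642 t 17.7333
[-0.0177 -0.0411 -0.0044]
```

View pics/z14.png

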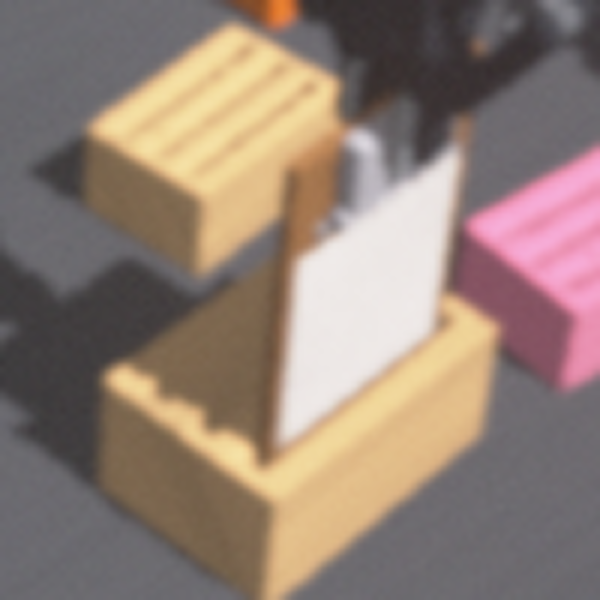

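```bash

python3 -m pendant '[[[0.005,0,-0.02],[0,0,0]],[[0.005,0,-0.05],[0,0,0]],[[0.005,0,-0.08],[0,0,0]],[[0.005,0,-0.11],[0,0,0]],[[0.005,0,-0.14],[0,0,0]],[[0.005,0,-0.16],[0,0,0]],[[0.005,0,-0.17],[0,0,0]],[[0.005,0,-0.17],[0,0,0]]]'
python3 -m pendant '[[[0,0,-0.01],[0,0,0]],[[0,0,-0.02],[0,0,0]],[[0,0,-0.03],[0,0,0]],[[0,0,-0.04],[0,0,0]],[[0,0,-0.05],[0,0,0]],[[0,0,-0.05],[0,0,0]]]'
```

```text
time: 18.45
eef_pos: [0.632, 0.2082, 0.1377]
tool_rot: [-0.0, 0.673, 0.74, -0.001]
contact_force: [-0.9, 0.2, -0.8]
grip_width: 0.0142
time: 18.95
eef_pos: [0.6319, 0.2082, 0.1324]
tool_rot: [-0.0, 0.673, 0.74, -0.001]
contact_force: [0.1, 0.4, -1.1]
grip_width: 0.0141
```

Past 34 mm with no contact, so slot 2 is the clear one. The bottom should come at TCP z of about 0.114.

```bash

python3 -m pendant '[[[0,0,-0.02],[0,0,0]],[[0,0,-0.05],[0,0,0]],[[0,0,-0.08],[0,0,0]],[[0,0,-0.11],[0,0,0]],[[0,0,-0.13],[0,0,0]],[[0,0,-0.15],[0,0,0]],[[0,0,-0.15],[0,0,0]]]'
python3 -m pendant '[[[0,0,-0.01],[0,0,0]],[[0,0,-0.02],[0,0,0]],[[0,0,-0.03],[0,0,0]],[[0,0,-0.04],[0,0,0]],[[0,0,-0.04],[0,0,0]]]'
python3 -c "
from h import *
print(robot.sense()['wrist_torque'])"
```

```text
time: 19.53
eef_pos: [0.6316, 0.2082, 0.1169]
tool_rot: [-0.001, 0.673, 0.74, -0.001]
contact_force: [-0.8, 0.3, -0.5]
grip_width: 0.0143
time: 19.95
eef_pos: [0.6325, 0.2076, 0.1144]
tool_rot: [0.0, 0.673, 0.74, -0.0]
contact_force: [-1.4, -2.2, 8.4]
grip_width: 0.0141
[-0.1655  0.7633  0.0361]
```

Bottomed at 0.1144, which is 21 mm below the blocked stop, as expected. I'll ease the pressure, release and retreat straight up.

```bash

python3 -m pendant '[[[-0.005,0,0.01],[0,0,0]],[[-0.005,0,0.01],[0,0,0]]]' - 20
python3 -m pendant '[[[0,0,0],[0,0,0]],[[0,0,0],[0,0,0]],[[0,0,0],[0,0,0]],[[0,0,0],[0,0,0]],[[0,0,0],[0,0,0]],[[0,0,0],[0,0,0]]]' -0.3
python3 -m pendant '[[[0,0,0],[0,0,0]],[[0,0,0],[0,0,0]],[[0,0,0],[0,0,0]],[[0,0,0],[0,0,0]]]' 0.5
python3 -c "
from h import *
print(robot.sense()['wrist_torque'])
i=robot.grab_frame('scene');x,y,f=335,225,6
o=cv2.resize(i[y:y+100,x:x+100],None,fx=f,fy=f,interpolation=2)
cv2.imwrite('pics/z15.png',o)"
```

```text
time: 20.12
eef_pos: [0.6323, 0.2075, 0.1159]
tool_rot: [0.0, 0.673, 0.74, -0.0]
contact_force: [0.2, -0.4, -1.2]
grip_width: 0.014
time: 20.62
eef_pos: [0.6323, 0.2075, 0.1159]
tool_rot: [0.0, 0.673, 0.74, -0.0]
contact_force: [-0.6, 0.1, 0.9]
grip_width: 0.0294
time: 20.95
eef_pos: [0.6323, 0.2075, 0.1159]
tool_rot: [0.0, 0.673, 0.74, -0.0]
contact_force: [-0.1, -0.2, -0.3]
grip_width: 0.0642
[0.0033 0.0255 0.0375]
```

View pics/z15.png

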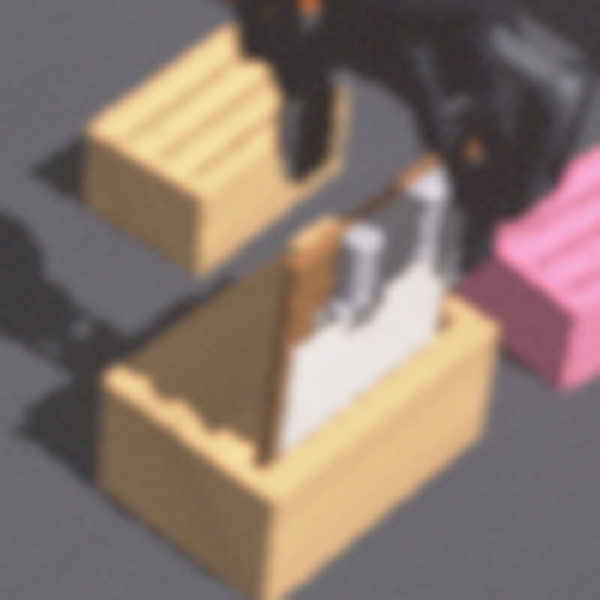

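The board is released, stands deep in slot 2, and both fingers are clear of it. Retreating up.

```bash

python3 -m pendant '[[[0,0,0.1],[0,0,0]],[[0,0,0.25],[0,0,0]],[[0,0,0.4],[0,0,0]],[[0,0,0.6],[0,0,0]],[[0,0,0.8],[0,0,0]],[[0,0,1],[0,0,0]],[[0,0,1],[0,0,0]]]' 0.5 | head -2
python3 -m pendant '[[[-0.3,0,0.3],[0,0,0]],[[-0.6,0,0.6],[0,0,0]],[[-1,0,0.9],[0,0,0]],[[-1,0,0.9],[0,0,0]]]'
python3 -m pendant '[[[-0.3,-0.3,0],[0,0,0]],[[-0.6,-0.6,0],[0,0,0]],[[-0.8,-0.9,0],[0,0,0]],[[-0.8,-0.9,0],[0,0,0]],[[-0.8,-0.9,0],[0,0,0]],[[-0.8,-0.9,0],[0,0,0]]]'
python3 -c "
from h import *
i=robot.grab_frame('scene');t=robot.grab_frame('top');cv2.imwrite('pics/s16.png',i);cv2.imwrite('pics/t16.png',t);x,y,f=335,225,6
o=cv2.resize(i[y:y+100,x:x+100],None,fx=f,fy=f,interpolation=2)
for k in range(0,100,10): cv2.putText(o,'-'+str(y+k),(0,k*6+4),0,.35,(0,255,255)); cv2.putText(o,'|'+str(x+k),(k*6,10),0,.35,(0,255,255))
cv2.imwrite('pics/z16.png',o)
O=RC+RU.as_matrix()[:,0]*.024+[0,0,.013];m=RU.as_matrix()
for a in(-.003,.003): print([proj('scene',O+m[:,0]*a+m[:,1]*b+m[:,2]*.15)[0] for b in(-.05,.05)])"
```

```text
time: 21.58
eef_pos: [0.6346, 0.2068, 0.2218]
time: 21.92
eef_pos: [0.5333, 0.2058, 0.3159]
tool_rot: [0.002, 0.673, 0.739, 0.004]
contact_force: [0.9, -0.6, 0.4]
grip_width: 0.064
time: 22.42
eef_pos: [0.4534, 0.1162, 0.3167]
tool_rot: [0.001, 0.673, 0.739, 0.006]
contact_force: [0.5, 0.8, -0.4]
grip_width: 0.0643
[array([380.0873, 266.4998]), array([410.6612, 244.6861])]
[array([382.2486, 267.946 ]), array([412.8147, 245.9854])]
```

View pics/s16.png

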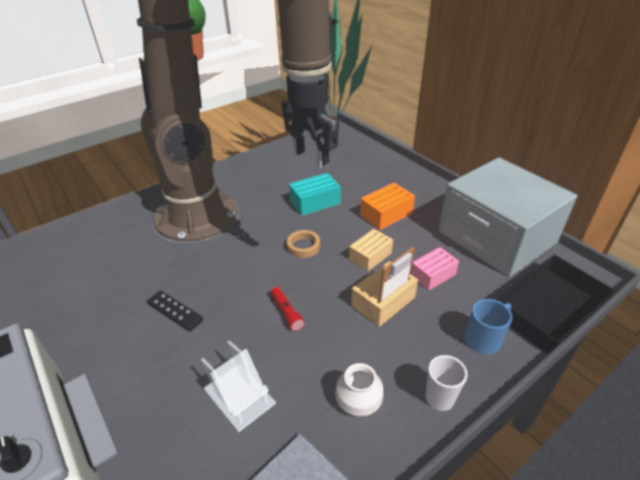

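View pics/t16.png

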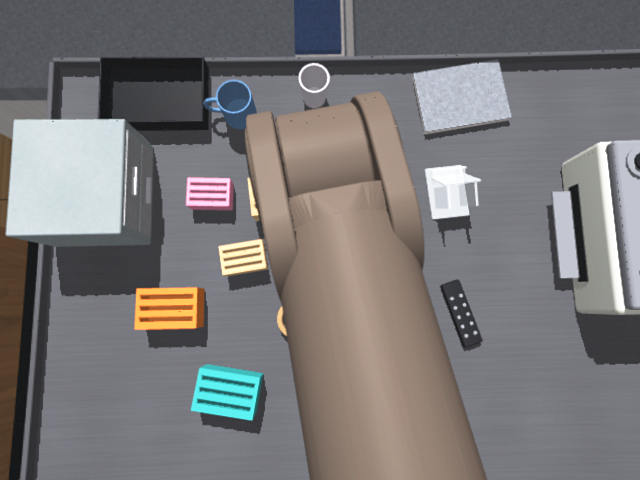

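View pics/z16.png

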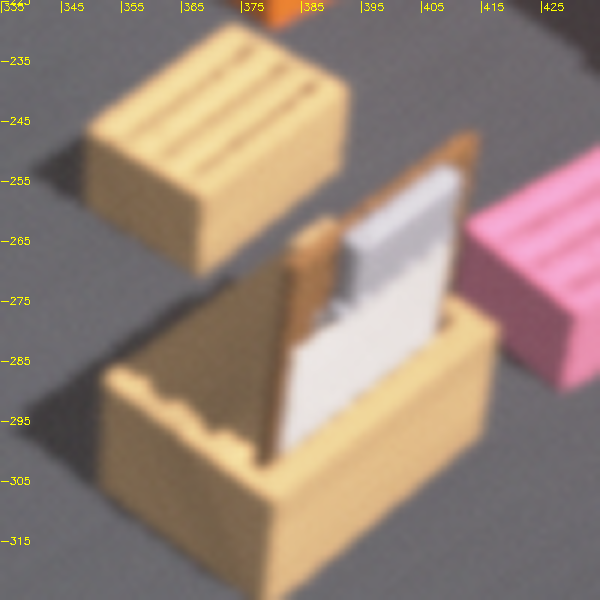

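The scene view shows the board upright and fully down. Its top front corners are at about (382,268) and (413,247), against predictions of (382,268) and (413,246). The flashlight at (287,308) and the vase at (360,390) look unmoved.

```bash
python3 -c "
from cell import robot
print(robot.hand_in(), robot.sense()['time'])"
```

```text
the job is handed in; nothing more can be done
the job is handed in; nothing more can be done
```

The clip board is standing upright in the clear slot of the large wooden rack, let go. I handed the job in after about 22.5 s; the hand-in gives no verdict.

- **Finding the slot:** I drew the board out of the stand along its own z and felt the slots in turn. Slots 0 and 1 (x = -24 and 0) both stopped the board at the 34 mm packing height, with about 26 N and 21 N on the wrist. Slot 2 (x = +24) let it down another 21 mm to a soft stop of about 8 N, which is the 13 mm level. I then opened the fingers and retreated.
- **Last checks:** In the scene view, the board's two upper front corners match the predicted upright, fully-down pose to about 1 px. The flashlight and vase look unmoved in that view. In the last top view the arm hid the flashlight, the vase and most of the rack, so that camera could not confirm it.
- **Disagreement:** The fingertips looked about 25 mm farther back in the pictures than the reported tool tip when nearly shut (about 36 mm when open). I gripped about 18 mm deeper than the nominal point to make up for it. The board's edge then sat where expected, and the stop heights agreed to about 1 mm.

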